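# Fill the table caddy and hold it up level, ready to carry out

### The arm

A 6-joint arm with a two-finger parallel gripper is mounted at the origin on the work surface. World frame = base frame: x ahead of the robot, y to its left, z up, the work surface at z = 0. Lengths are in mm, angles in rad, forces in N, time in s.
With the tool pointing down it reaches from about 350 to 875 mm from the base axis. Payload 4.2 kg.
Tool frame: the origin (TCP) lies between the finger pads; the fingertips stand 14 mm ahead of it and the grasp point (between the pads) lies 5 mm behind it; z points along the fingers, y is the line along which they close (so a half turn about z gives the same grasp; the last joint's range is limited). The gripper opens to 85 mm and grips with 20 to 120 N. Pads are 22 mm wide; open, the fingers measure 114 mm over their backs; the gripper's body (76 mm by 85 mm) begins 54 mm behind the grasp point. The pads swing forward as they close: fully open they stand 13 mm farther back than shut.
Start: joints at [-0.987, 0.385, 0.008, 0, -1.194, -0.259], TCP at [199.465, -592.295, 245.312] pointing down, gripper open.
Joint ranges: [-3.14, 3.14], [-1.21, 2.06], [-1.07, 1.41], [-3.16, 2.05], [-2.99, -0.16], [-3.1, 3.1]. Speed limits (rad/s): [2.79, 2.79, 3.14, 3.14, 3.14, 3.14].

### API

Orientations are given as a unit quaternion [x, y, z, w].
In Python, from bench import * gives the robot as it stands.
- The arm moves only by the tool carry_out, never from a script. Its argument "motion" is a list of rows, each a list of 7 numbers: the turn, a rotation vector about the tool's x, y, z in rad, then the shift along the tool's x, y, z in mm, then the opening, from -1 (shut) to 1 (fully open), so that 0 is half open. A call has 1 to 5 rows; each row is the pose to reach, as a shift and turn from the pose commanded when the call began, along the tool's axes at that moment; what a row does not reach only later rows make up. A row lasts 1/8 s, in which the tool goes at most 62.5 mm and 10.7 degrees, less where a joint would pass 70% of its speed; a pose out of reach is approached as far as the arm can. A call with a gripper value outside its range is refused whole. The fingers move at their own pace and stop on an object; the grip force is fixed at half the most. Time passes only in rows, so rows that repeat a pose let the fingers close. It gives the time, the measured TCP pose, the force, the opening and the grip force at its end, in the units of the state.
- read_state(): the state, without advancing time (a new reading comes with each control period).
- get_image(name): name is "scene" or "top"; returns a dict with "color" (480x640x3 uint8, blue, green, red), "mtx" (3x3 intrinsics, pixels), "position" and "orientation" of the camera in the world. Camera axes: x right, y down, z forward; pixel columns grow to the right and rows downward; lengths in mm; the calibration is good to about 2 mm. A picture is of the moment at which its call begins. There is no depth.
- job_done(): hands the job in; it is judged then, once.
The state is a dict: "clock": time; "joints": joint angles; "joint_vel": joint speeds; "joint_efforts": joint torques, N m; "position": TCP position; "ee_rot": TCP orientation; "contact_force": force on the tool from outside, world axes, zero at the start; "wrist_torque": the same for the moment, N m; "gripper_width": finger opening in mm; "grasp_force": force on a finger pad.
Only numpy, scipy, OpenCV 4.12 (cv2) and the standard library are available. Lean on these libraries where they do the work, as an engineer would, in place of code of your own. Each camera call takes 0.05 s, during which the arm holds its last target. There are 200 camera calls.

### The job

Fill up the table caddy, which has one seasoning shaker in it already: set the other shaker standing upright beside it in the narrow well and lay the two soup spoons in the wide well, setting each one down inside rather than dropping it in from a height, and without knocking a shaker over. Once everything is in, take the caddy by its grip bar, lift it until it is about 10 cm clear of the counter, and finish while still holding it there, steady and level, with everything in its place. Leave the covered bowl, the stack of cups and the steel pan where they stand.

Things in the scene. Friction and masses are not known exactly. Their poses are not given: they have to be found in the camera images.
- caddy: loose light-wood table caddy, 0.34 to 0.48 kg empty, under 0.9 kg filled: open tray 182 mm long (its x), 198 mm wide (its y), walls 28 mm high and 6 mm thick, floor 6 mm; a partition 12 mm thick, 44 mm high, along x at y = 0 parts it into two wells and carries a grip bar. Origin: on the underside, straight below the bar's middle; z up. Starts standing on the counter
- caddy_grip (a point): middle of the caddy's grip bar, 82 mm above its underside. The bar has flat sides, is 126 mm long along the caddy's x, 12 mm thick in y, 20 mm high, on a post at each end, with an open hand hole 100 mm long and 28 mm high below it. Pinch it across its thickness; the filled caddy balances close to here. Axes as the caddy's
- caddy_spoon_well (a point): middle of the floor's upper face in the wide well, for spoons, on the caddy's +y side, 62 mm from the partition's middle plane; inside 170 mm (x) by 112 mm (y): two spoons fit lying side by side along x, either way round. Axes as the caddy's
- caddy_shaker_well (a point): middle of the floor's upper face in the narrow well, for shakers, on the caddy's -y side, 37 mm from the partition's middle plane; inside 170 mm (x) by 62 mm (y): two shakers fit standing one behind the other along x. Axes as the caddy's
- spoon_a_grip (a point): point in the handle of a loose black soup spoon, 136 mm long, 45 g, lying flat. The handle, 13 mm wide, 8 mm thick, climbs at 22 degrees from the bowl to 46 mm above the underside. This point: middle of the handle, 29 mm above the underside, 42 mm from the handle's end; a good place to pinch across the width (its y). x: level, from bowl to handle end; z up
- spoon_a_bowl (a point): middle of spoon a's flat-bottomed oval bowl, 72 mm long, 42 mm wide, 20 mm deep, with the centre of mass in it; 10 mm above the spoon's underside, 58 mm (level) from the grip point; same axes
- shaker_a_center (a point): centre (half-way up) of a loose seasoning shaker: an upright closed round jar 42 mm in diameter and 78 mm tall, white glazed with a steel sprinkle cap on its top 20 mm, 80 to 140 g; it starts standing in the caddy's narrow well, off its middle towards the caddy's +x end; z up
- spoon_b_grip (a point): point in the handle of a loose black soup spoon, 136 mm long, 45 g, lying flat. The handle, 13 mm wide, 8 mm thick, climbs at 22 degrees from the bowl to 46 mm above the underside. This point: middle of the handle, 29 mm above the underside, 42 mm from the handle's end; a good place to pinch across the width (its y). x: level, from bowl to handle end; z up
- spoon_b_bowl (a point): middle of spoon b's flat-bottomed oval bowl, 72 mm long, 42 mm wide, 20 mm deep, with the centre of mass in it; 10 mm above the spoon's underside, 58 mm (level) from the grip point; same axes
- shaker_b_center (a point): centre (half-way up) of a loose seasoning shaker: an upright closed round jar 42 mm in diameter and 78 mm tall, white glazed with a steel sprinkle cap on its top 20 mm, 80 to 140 g; it starts standing on the counter; z up
- soup_bowl: bystander: black covered soup bowl, 112 mm in diameter, 83 mm tall; origin at its underside
- ramekins: bystander: stack of three white cups, 82 mm in diameter, 72 mm tall; origin at its underside
- steel_pan: bystander: open steel food pan 174 by 116 mm, 62 mm tall; origin at its underside
There are look-alikes about, which are no part of the job. Leave any orange or yellow look-alike of the part that bears spoon_b_grip alone.

How it is judged (in metres and radians):
On the way:
1. both spoons lie in the wide well and both shakers stand upright in the narrow well, all let go, while the caddy still stands on the counter (x of spoon_a_bowl in the frame of caddy between -0.089 and 0.089 m and y of spoon_a_bowl in the frame of caddy between 0.004 and 0.12 m and z of spoon_a_bowl in the frame of caddy between 0 and 0.045 m and x of spoon_a_grip in the frame of caddy between -0.089 and 0.089 m and y of spoon_a_grip in the frame of caddy between 0.004 and 0.12 m and z of spoon_a_grip in the frame of caddy between 0.01 and 0.068 m and x of shaker_a_center in the frame of caddy between -0.089 and 0.089 m and y of shaker_a_center in the frame of caddy between -0.07 and -0.004 m and z of shaker_a_center in the frame of caddy between 0.03 and 0.06 m and angle between each of shaker_a_center, shaker_b_center's own z axis and vertical below 0.25 rad and x of spoon_b_bowl in the frame of caddy between -0.089 and 0.089 m and y of spoon_b_bowl in the frame of caddy between 0.004 and 0.12 m and z of spoon_b_bowl in the frame of caddy between 0 and 0.045 m and x of spoon_b_grip in the frame of caddy between -0.089 and 0.089 m and y of spoon_b_grip in the frame of caddy between 0.004 and 0.12 m and z of spoon_b_grip in the frame of caddy between 0.01 and 0.068 m and x of shaker_b_center in the frame of caddy between -0.089 and 0.089 m and y of shaker_b_center in the frame of caddy between -0.07 and -0.004 m and z of shaker_b_center in the frame of caddy between 0.03 and 0.06 m and contact force between the fingers and spoon_a below 0.1 N and contact force between the fingers and spoon_b below 0.1 N and contact force between the fingers and shaker_a below 0.1 N and contact force between the fingers and shaker_b below 0.1 N and height (world z) of caddy below 0.01 m and angle between caddy's own z axis and vertical below 0.1 rad), for 0.2 s.
At the end, for the whole second after the job is handed in: Gripped within 60 mm of its bar's middle and borne by nothing else, the caddy is 70 to 150 mm above the counter, under 0.12 rad off level and still (20 mm/s, 0.1 rad/s); both spoons lie in the wide well, both shakers stand in the narrow one (0.25 rad), none touched by the fingers (x of spoon_a_bowl in the frame of caddy between -0.089 and 0.089 m and y of spoon_a_bowl in the frame of caddy between 0.004 and 0.12 m and z of spoon_a_bowl in the frame of caddy between 0 and 0.045 m and x of spoon_a_grip in the frame of caddy between -0.089 and 0.089 m and y of spoon_a_grip in the frame of caddy between 0.004 and 0.12 m and z of spoon_a_grip in the frame of caddy between 0.01 and 0.068 m and x of shaker_a_center in the frame of caddy between -0.089 and 0.089 m and y of shaker_a_center in the frame of caddy between -0.07 and -0.004 m and z of shaker_a_center in the frame of caddy between 0.03 and 0.06 m and angle between each of shaker_a_center, shaker_b_center's own z axis and vertical below 0.25 rad and x of spoon_b_bowl in the frame of caddy between -0.089 and 0.089 m and y of spoon_b_bowl in the frame of caddy between 0.004 and 0.12 m and z of spoon_b_bowl in the frame of caddy between 0 and 0.045 m and x of spoon_b_grip in the frame of caddy between -0.089 and 0.089 m and y of spoon_b_grip in the frame of caddy between 0.004 and 0.12 m and z of spoon_b_grip in the frame of caddy between 0.01 and 0.068 m and x of shaker_b_center in the frame of caddy between -0.089 and 0.089 m and y of shaker_b_center in the frame of caddy between -0.07 and -0.004 m and z of shaker_b_center in the frame of caddy between 0.03 and 0.06 m and contact force between the fingers and spoon_a below 0.1 N and contact force between the fingers and spoon_b below 0.1 N and contact force between the fingers and shaker_a below 0.1 N and contact force between the fingers and shaker_b below 0.1 N and height (world z) of caddy between 0.07 and 0.15 m and angle between caddy's own z axis and vertical below 0.12 rad and linear speed of caddy below 0.02 m/s and angular speed of caddy below 0.1 rad/s and contact force between the fingers and caddy above 1 N and distance between the grasp point and caddy_grip below 0.06 m and contact force between caddy and soup_bowl below 0.1 N and contact force between caddy and ramekins below 0.1 N and contact force between caddy and steel_pan below 0.1 N); the arm keeps its last pose, push and grip.
It fails at once if a bystander (covered bowl, stack of cups, steel pan) is pushed more than 3 cm from its place or tipped (distance of any of soup_bowl, ramekins, steel_pan from where it was at the start of the episode above 0.03 m or angle between any of soup_bowl, ramekins, steel_pan's own z axis and vertical above 0.3 rad).
It fails at once if a shaker is knocked over (more than about 45 degrees) (angle between any of shaker_a_center, shaker_b_center's own z axis and vertical above 0.8 rad).
It fails at once if a spoon or a shaker is let go more than about 5 cm above where it would rest in the caddy ((z of spoon_a_bowl in the frame of caddy above 0.07 m and contact force between the fingers and spoon_a below 0.01 N) or (z of spoon_b_bowl in the frame of caddy above 0.07 m and contact force between the fingers and spoon_b below 0.01 N) or (z of shaker_a_center in the frame of caddy above 0.1 m and contact force between the fingers and shaker_a below 0.01 N) or (z of shaker_b_center in the frame of caddy above 0.1 m and contact force between the fingers and shaker_b below 0.01 N)).
It also fails if it takes over 72 s, if anything falls off the work surface, if the arm or the gripper's body presses on something with over 40 N, if the wrist force passes 120 N, or if a joint passes its speed limit or range.

## Working session

There is one attempt and no reset: what is moved stays moved. The work goes in short steps, Python scripts to look and compute and a tool call to move; the robot and the scene stay as the last step left them, time stands still between calls to the robot, and variables do not carry over. Pictures are saved under pics/ and viewed, at most 14 in all, crops included, and the job is handed in when it is done.

Besides the shell and the picture viewer there is one more tool, called after "Call:" as name(argument=value, ...) on one line, values as JSON. carry_out: Moves the arm, as the interface text tells. Its arguments: {"type":"object","properties":{"motion":{"type":"array"}},"required":["motion"]}

```bash
mkdir -p pics; ls; python3 - <<'E'
from bench import *
import cv2
s=read_state();print(s)
for n in("scene","top"):
    d=get_image(n);cv2.imwrite(f"pics/{n}0.png",d["color"]);print(n,d["mtx"],d["position"],d["orientation"])
E
```

```text
pics
{'clock': 0.0, 'joints': array([-9.87393830e-01,  3.85551065e-01,  6.64807858e-03, -4.76901382e-04,
       -1.19400231e+00, -2.58615981e-01]), 'joint_vel': array([-0.00035618,  0.00020312, -0.00047468, -0.00153251,  0.00055945,
       -0.00034566]), 'joint_efforts': array([-5.51287321e-04, -3.92291307e+01,  1.88401741e+01,  4.18622464e+00,
       -4.60368698e-03,  1.71310450e-05]), 'position': array([ 199.29393543, -591.80099401,  244.23685254]), 'ee_rot': array([-1.61593531e-01,  9.86856813e-01,  1.05298143e-03, -2.28672166e-04]), 'contact_force': array([0.51276652, 0.52771263, 0.33356969]), 'wrist_torque': array([-0.03257411,  0.02327394, -0.00520098]), 'grasp_force': 0.0, 'gripper_width': 85.36220180394723}
scene [[623.11070127   0.         318.47311846]
 [  0.         623.11070127 245.67828481]
 [  0.           0.           1.        ]] [1016.79936695  948.26204432  938.91610376] [ 0.25594686  0.87643091 -0.39354285 -0.10716385]
top [[589.44919433   0.         319.44303645]
 [  0.         589.44919433 234.75952398]
 [  0.           0.           1.        ]] [ 366.25283765  133.18976155 1457.88072621] [ 0.7078385  -0.70437357  0.03849137 -0.03661904]
```

View pics/scene0.png

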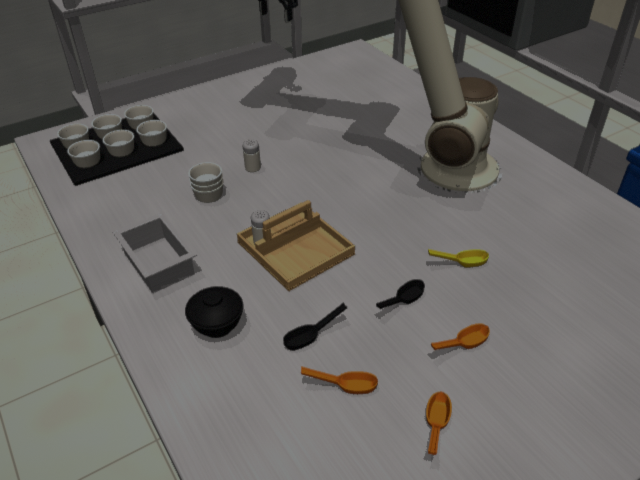

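View pics/top0.png

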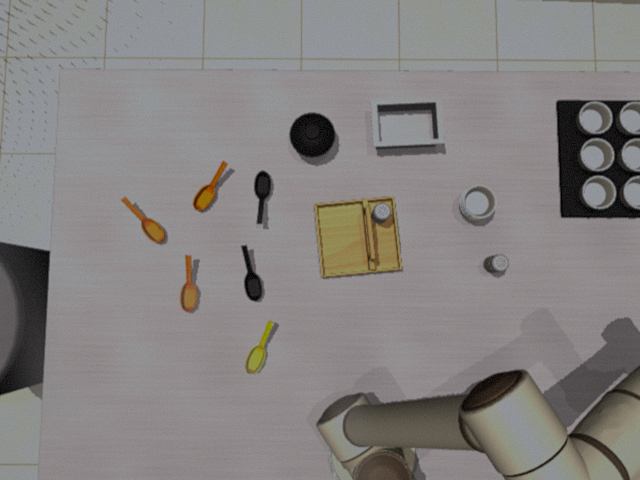

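Candidates in the top view:
- **Spoons:** the black ones are at (262,197) and (252,275), and these are the targets. The look-alikes are orange at (210,187), (146,220) and (190,285), and yellow at (260,348).
- **Shakers:** B stands free at (497,264) and A is in the caddy at (382,212). The cups at (477,203) and those on the tray at right are not shakers.
- **Caddy:** at (359,237).

Next I measure and check these in one crop.

```bash
cat >h.py <<'E'
import numpy as np,cv2
from scipy.spatial.transform import Rotation as R
from bench import *
def ray(d,uv,z):
    c=np.linalg.inv(d["mtx"])@[uv[0],uv[1],1]
    v=R.from_quat(d["orientation"]).apply(c);p=np.array(d["position"])
    return p+v*(z-p[2])/v[2]
def proj(d,p):
    q=d["mtx"]@R.from_quat(d["orientation"]).inv().apply(np.array(p)-d["position"]);return q[:2]/q[2]
def blob(m,box):
    x0,y0,x1,y1=box;k=np.zeros_like(m);k[y0:y1,x0:x1]=m[y0:y1,x0:x1]
    c=max(cv2.findContours(k,cv2.RETR_EXTERNAL,cv2.CHAIN_APPROX_NONE)[0],key=cv2.contourArea)
    return c[:,0].astype(float)
def spoon(d,box):
    "grip xy, bowl xy, yaw of x axis (bowl->handle)"
    hsv=cv2.cvtColor(d["color"],cv2.COLOR_BGR2HSV)
    c=blob((hsv[...,2]<62).astype(np.uint8)*255,box)
    k=np.zeros(hsv.shape[:2],np.uint8);cv2.fillPoly(k,[c.astype(np.int32)],255)
    p=np.argwhere(k)[:,::-1].astype(float);m=p.mean(0)
    a=np.linalg.svd(p-m,full_matrices=False)[2][0];t=(p-m)@a
    if abs(t.max())<abs(t.min()):a=-a;t=-t       # handle side reaches farther
    n=np.array([-a[1],a[0]])
    f=lambda lo,hi:((p-m)@n)[(t>=lo)&(t<=hi)].mean()
    h=m+a*(t.max()+.5)+n*f(t.max()-6,t.max()-1);b=m+a*(t.min()-.5)+n*f(t.min()+1,t.min()+20)
    H=ray(d,h,44)[:2];B=ray(d,b,18)[:2];u=(H-B)/np.linalg.norm(H-B)
    return dict(L=np.linalg.norm(H-B),grip=H-42*u,bowl=B+36*u,yaw=np.degrees(np.arctan2(u[1],u[0])),n=len(p),hb=(h,b))
def caddy(d,box=(300,180,430,290)):
    hsv=cv2.cvtColor(d["color"],cv2.COLOR_BGR2HSV)
    m=cv2.inRange(hsv,(10,60,60),(35,255,255))
    c=blob(m,box);r=cv2.minAreaRect(c.astype(np.float32))
    q=np.array([ray(d,u,28)[:2] for u in cv2.boxPoints(r)])
    e=[q[1]-q[0],q[2]-q[1]];
    # x axis nearest world +x
    v=e[0] if abs(e[0][0])>abs(e[0][1]) else e[1]; v=v*np.sign(v[0])
    return q.mean(0),np.degrees(np.arctan2(v[1],v[0])),[np.linalg.norm(i) for i in e],cv2.boxPoints(r)
E
python3 - <<'E'
from h import *
np.set_printoptions(precision=1,suppress=True)
d=get_image("top");im=d["color"]
for b in((245,160,280,230),(235,238,270,308)):print(spoon(d,b))
print(caddy(d))
g=cv2.resize(im[150:320,230:520],None,fx=2.7,fy=2.7,interpolation=cv2.INTER_CUBIC)
cv2.imwrite("pics/crop1.png",g)
E
```

```text
{'L': np.float64(134.04274788654894), 'grip': array([587.7, 273.6]), 'bowl': array([643.7, 271.1]), 'yaw': np.float64(177.4196134581447), 'n': 474, 'hb': (array([259.2, 222.7]), array([263.5, 170.5]))}
{'L': np.float64(136.16380632137083), 'grip': array([450.1, 302.9]), 'bowl': array([393.3, 290.5]), 'yaw': np.float64(12.323334161505928), 'n': 516, 'hb': (array([243.7, 245.1]), array([256. , 300.7]))}
(array([515.9,  36.5]), np.float64(5.035578122388385), [np.float64(199.88631924185097), np.float64(183.54553584820553)], array([[313.5, 203.1],
       [394.5, 195.2],
       [401.8, 269.7],
       [320.8, 277.6]], dtype=float32))
```

View pics/crop1.png

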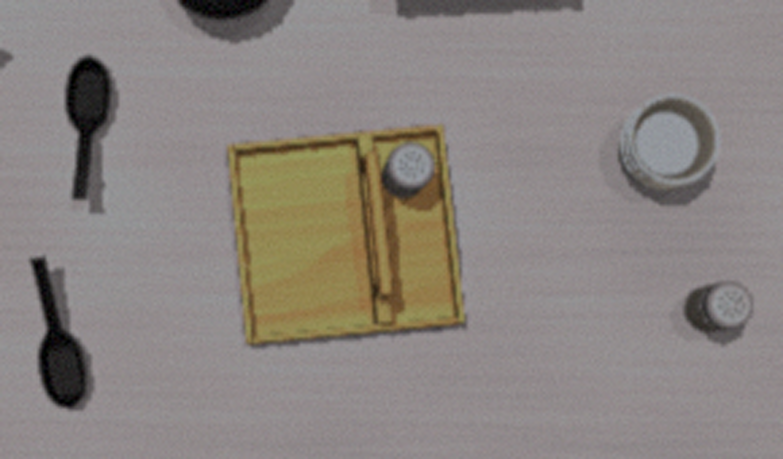

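The crop shows both black spoons at the left, shaker A in the narrow well at crop (410,165), and shaker B at crop (730,305), apart from the cups at (668,145). The targets are confirmed. Next I locate the shakers in both views.

```bash
cat >>h.py <<'E'
def captop(d,uv0,r0=14):
    "centre of cap top ellipse near uv0: bright/gray blob, low saturation"
    x,y=map(int,uv0);g=cv2.cvtColor(d["color"],cv2.COLOR_BGR2GRAY)[y-r0:y+r0,x-r0:x+r0]
    g=cv2.GaussianBlur(cv2.resize(g,None,fx=6,fy=6,interpolation=cv2.INTER_CUBIC),(0,0),4)
    c=cv2.HoughCircles(g,cv2.HOUGH_GRADIENT,1,200,param1=60,param2=10,minRadius=36,maxRadius=62)
    return None if c is None else (np.array(c[0,0])/6+[x-r0-.42,y-r0-.42,0])
E
python3 - <<'E'
from h import *
np.set_printoptions(precision=2,suppress=True)
d=get_image("top");s=get_image("scene")
o=np.array([518.1,11.6]);cy=np.radians(5.03)
for nm,uv,z in(("B",(500,263),78),("A",(382,211),84)):
    c=captop(d,uv);print(nm,c)
    for q in (uv,c[:2] if c is not None else uv):
        p=ray(d,q,z);w=p[:2]-o;print(p,"caddy",np.array([[np.cos(cy),np.sin(cy)],[-np.sin(cy),np.cos(cy)]])@w,"scene px",proj(s,p))
# scene crop with predicted points
im=s["color"].copy()
P=[(518.1,11.6,92),(587.7,273.6,33),(450.1,302.9,33),(643.7,271.1,12),(393.3,290.5,12)]
for x in ((91,124),(91,-74),(-91,124),(-91,-74)):
    v=o+np.array([[np.cos(cy),-np.sin(cy)],[np.sin(cy),np.cos(cy)]])@x;P.append((*v,28))
for nm,uv,z in(("B",(500,263),78),("A",(382,211),84)):P.append(ray(d,uv,z))
g=cv2.resize(im[130:360,180:450],None,fx=2.6,fy=2.6,interpolation=cv2.INTER_CUBIC)
for p in P:
    q=(proj(s,p)-[180,130])*2.6;cv2.drawMarker(g,tuple(int(round(v)) for v in q),(255,0,255),cv2.MARKER_CROSS,11,1)
cv2.imwrite("pics/scene1.png",g)
st=read_state();print(R.from_quat(st["ee_rot"]).as_matrix())
E
```

```text
B [491.5  265.     7.47]
[ 449.02 -293.72   78.  ] caddy [ -95.58 -298.09] scene px [251.64 143.3 ]
[ 444.24 -273.65   78.  ] caddy [ -98.58 -277.68] scene px [257.02 146.34]
A None
[569.83 -17.15  84.  ] caddy [ 49.01 -33.17] scene px [261.2  215.35]
[569.83 -17.15  84.  ] caddy [ 49.01 -33.17] scene px [261.2  215.35]
[[-0.95 -0.32 -0.  ]
 [-0.32  0.95  0.  ]
 [ 0.    0.   -1.  ]]
```

View pics/scene1.png

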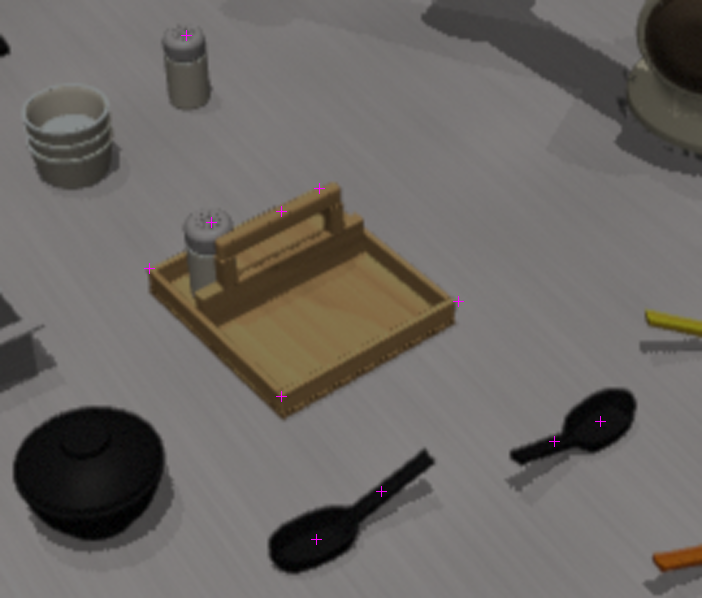

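The projected marks land on the caddy corners, both cap tops and both spoons, so the two views agree within about 2 mm. Now I work out the first reach, to shaker B.

```bash
cat >>h.py <<'E'
O=np.array([518.1,11.6]);CY=np.radians(5.03)
def cw(x,y):return O+R.from_rotvec([0,0,CY]).apply([x,y,0])[:2]
def go(xyz,yaw,frm=None):
    "tool-axis turn and shift from the present (or given) pose to TCP xyz, pointing down, tool y at world angle yaw deg"
    s=read_state();p,q=(s["position"],R.from_quat(s["ee_rot"])) if frm is None else frm
    a=np.radians(yaw);y=np.array([np.cos(a),np.sin(a),0]);z=np.array([0,0,-1.]);T=R.from_matrix(np.c_[np.cross(y,z),y,z])
    print("turn",np.round((q.inv()*T).as_rotvec(),3),"shift",np.round(q.inv().apply(np.array(xyz)-p),1))
    return np.array(xyz,float),T
E
python3 - <<'E'
from h import *
print(cw(-50,-36));f=go((448.5,-293,140),185)
f=go((448.5,-293,50),185,f);f=go((448.5,-293,160),185,f)
f=go((*cw(-50,-36),160),185,f)
E
```

```text
[471.44893779 -28.64522822]
turn [ 1.000e-03  1.000e-03 -1.333e+00] shift [-331.5  203.9  105. ]
turn [0. 0. 0.] shift [ 0.  0. 90.]
turn [0. 0. 0.] shift [   0.    0. -110.]
turn [0. 0. 0.] shift [-261.3  -45.9    0. ]
```

Call:
carry_out(motion=[[0,0,-0.167,-41,25,13,1],[0,0,-0.333,-83,51,26,1],[0,0,-0.5,-124,76,39,1],[0,0,-0.667,-166,102,52,1],[0,0,-0.833,-207,127,65,1]])

```text
clock: 0.88
position: [356.0, -404.5, 180.0]
ee_rot: [-0.549, 0.836, -0.0, 0.0]
contact_force: [0.6, -0.1, 0.3]
gripper_width: 85.4
grasp_force: 0.0
```

```bash
python3 - <<'E'
from h import *
f=go((448.5,-293,140),185)
E
```

```text
turn [-0.    -0.    -0.495] shift [-139.1  -40.7   40. ]
```

Call:
carry_out(motion=[[0,0,-0.165,-46,-14,13,1],[0,0,-0.33,-93,-27,27,1],[0,0,-0.495,-139,-41,40,1],[0,0,-0.495,-139,-41,40,1]])

```text
clock: 1.38
position: [449.7, -292.8, 139.3]
ee_rot: [0.737, -0.676, -0.001, 0.0]
contact_force: [0.2, -0.4, -0.1]
gripper_width: 85.3
grasp_force: 0.0
```

```bash
python3 - <<'E'
from h import *
f=go((448.5,-293,50),185)
s=get_image("scene");im=s["color"];cv2.imwrite("pics/s2.png",cv2.resize(im[80:220,190:330],None,fx=4,fy=4,interpolation=cv2.INTER_CUBIC))
E
```

```text
turn [ 0.002  0.001 -0.   ] shift [ 0.2  1.1 89.3]
```

View pics/s2.png

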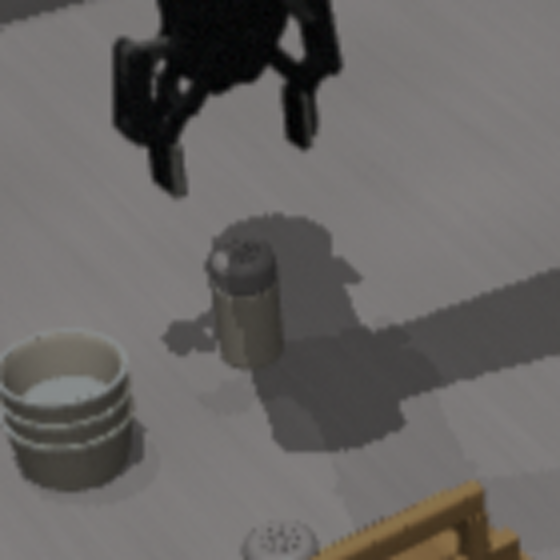

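The open fingers straddle shaker B (cap at crop (242,265)), and the cups at (70,400) are well clear. Descend and close.

Call:
carry_out(motion=[[0,0,0,0,1,45,1],[0,0,0,0,1,80,1],[0,0,0,0,1,89,1],[0,0,0,0,1,89,-0.5],[0,0,0,0,1,89,-0.5]])

```text
clock: 2.05
position: [448.4, -295.8, 52.9]
ee_rot: [0.735, -0.678, 0.001, -0.001]
contact_force: [-0.7, 0.5, 1.2]
gripper_width: 51.7
grasp_force: 0.0
```

Call:
carry_out(motion=[[0,0,0,0,0,0,-0.6],[0,0,0,0,0,0,-0.6],[0,0,0,0,0,0,-0.6],[0,0,0,0,0,0,-0.6]])

```text
clock: 2.55
position: [448.9, -295.7, 53.1]
ee_rot: [0.736, -0.677, 0.002, -0.001]
contact_force: [-0.2, 0.6, 6.5]
gripper_width: 40.8
grasp_force: 59.9
```

Call:
carry_out(motion=[[0,0,0,0,0,-50,-0.6],[0,0,0,0,0,-105,-0.6],[0,0,0,0,0,-105,-0.6]])

```text
clock: 2.92
position: [449.9, -295.9, 161.1]
ee_rot: [0.736, -0.677, 0.005, -0.002]
contact_force: [-0.5, -0.0, -1.4]
gripper_width: 40.8
grasp_force: 61.1
```

```bash
python3 - <<'E'
from h import *
f=go((*cw(-50,-36),160),185.03)
E
```

```text
turn [-0.009 -0.004 -0.005] shift [-264.6  -43.5    0.3]
```

Call:
carry_out(motion=[[0,0,0,-53,-9,0,-0.6],[0,0,0,-106,-18,0,-0.6],[0,0,0,-159,-26,0,-0.6],[0,0,0,-212,-35,0,-0.6],[-0.009,-0.004,-0.005,-265,-44,0,-0.6]])

```text
clock: 3.55
position: [468.2, -25.8, 155.2]
ee_rot: [0.737, -0.676, -0.006, 0.003]
contact_force: [1.2, 0.6, -1.2]
gripper_width: 40.7
grasp_force: 61.1
```

Call:
carry_out(motion=[[0,0,0,0,0,0,-0.6],[0,0,0,0,0,0,-0.6]])

```text
clock: 3.8
position: [468.6, -27.4, 155.4]
ee_rot: [0.737, -0.676, -0.005, 0.003]
contact_force: [0.4, -1.1, -1.6]
gripper_width: 40.5
grasp_force: 61.0
```

```bash
python3 - <<'E'
from h import *
f=go((*cw(-50,-36),80),185.03)
d=get_image("top");s=get_image("scene")
a=cv2.resize(d["color"][180:290,300:430],None,fx=3,fy=3,interpolation=cv2.INTER_CUBIC)
b=cv2.resize(s["color"][150:300,220:360],None,fx=2.8,fy=2.8,interpolation=cv2.INTER_CUBIC)
o=np.zeros((420,790,3),np.uint8);o[:330,:390]=a;o[:420,395:787]=b;cv2.imwrite("pics/p3.png",o)
E
```

```text
turn [ 0.011  0.004 -0.   ] shift [ 1.8 -3.6 75.3]
```

View pics/p3.png

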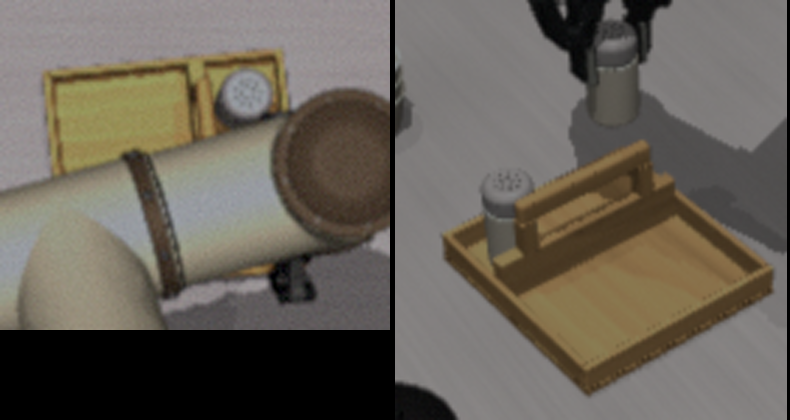

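Shaker B hangs upright over the narrow well behind the bar, and shaker A and the bar are clear of it. Lower it.

Call:
carry_out(motion=[[0.011,0.004,0,2,-4,30,-0.6],[0.011,0.004,0,2,-4,60,-0.6],[0.011,0.004,0,2,-4,82,-0.6],[0.011,0.004,0,2,-4,82,-0.6]])

```text
clock: 4.4
position: [471.5, -30.3, 72.7]
ee_rot: [0.736, -0.677, -0.001, 0.001]
contact_force: [-0.1, -0.6, -0.9]
gripper_width: 41.1
grasp_force: 61.0
```

```bash
python3 - <<'E'
from h import *
f=go((*cw(-50,-36),59),185.03)
E
```

```text
turn [ 0.003 -0.001 -0.003] shift [-1.6 -0.2 13.7]
```

Call:
carry_out(motion=[[0,0,0,-1.5,0,8,-0.6],[0,0,0,-1.5,0,13,-0.6],[0,0,0,-1.5,0,13,-0.6],[0,0,0,-1.5,0,13,-0.6]])

```text
clock: 4.9
position: [473.2, -27.2, 61.6]
ee_rot: [0.737, -0.676, 0.001, -0.001]
contact_force: [0.1, 0.5, -1.1]
gripper_width: 40.6
grasp_force: 61.0
```

Call:
carry_out(motion=[[0,0,0,0,0,3,-0.6],[0,0,0,0,0,3,-0.6]])

```text
clock: 5.15
position: [473.5, -27.1, 59.1]
ee_rot: [0.737, -0.675, 0.001, -0.001]
contact_force: [-1.3, 0.3, 5.9]
gripper_width: 40.8
grasp_force: 61.3
```

Call:
carry_out(motion=[[0,0,0,0,0,-1,0.4],[0,0,0,0,0,-1,0.4],[0,0,0,0,0,-1,0.4],[0,0,0,0,0,-40,0.4],[0,0,0,0,0,-100,0.4]])

```text
clock: 5.78
position: [471.4, -27.6, 157.7]
ee_rot: [0.737, -0.676, -0.001, 0.002]
contact_force: [1.3, 1.0, -0.0]
gripper_width: 59.8
grasp_force: 0.0
```

```bash
python3 - <<'E'
from h import *
# spoon a: grasp 22 mm toward handle end of grip, z 29+9
for g,y in(((587.7,273.6),177.4),((450.1,302.9),12.3)):
    u=np.array([np.cos(np.radians(y)),np.sin(np.radians(y))]);p=np.array(g)+22*u;print(p)
f=go((565.7,274.6,140),87.4)
E
```

```text
[565.72264746 274.59798574]
[471.59500264 307.5866685 ]
turn [ 0.002 -0.004  1.703] shift [-292.9 -120.2   17. ]
```

Call:
carry_out(motion=[[0,0,0.17,-29,-12,0,1],[0,0,0.34,-58,-24,0,1],[0,0,0.51,-88,-36,0,1],[0,0,0.68,-117,-48,0,1],[0,0,0.85,-146,-60,0,1]])

```text
clock: 6.4
position: [519.9, 124.3, 158.2]
ee_rot: [-0.39, 0.921, -0.0, 0.001]
contact_force: [1.1, 0.2, -0.3]
gripper_width: 86.0
grasp_force: 0.0
```

```bash
python3 - <<'E'
from h import *
f=go((565.7,274.6,100),87.4)
d=get_image("top");s=get_image("scene")
print(spoon(d,(245,160,280,230)),spoon(d,(235,238,270,308)))
print(caddy(d)[:3])
cv2.imwrite("pics/p4.png",s["color"][100:420,180:500])
E
```

```text
turn [-0.001  0.002  0.848] shift [-139.8   71.6   58.3]Traceback (most recent call last):
  File "<stdin>", line 4, in <module>
  File "h.py", line 17, in spoon
    c=blob((hsv[...,2]<62).astype(np.uint8)*255,box)
  File "h.py", line 12, in blob
    c=max(cv2.findContours(k,cv2.RETR_EXTERNAL,cv2.CHAIN_APPROX_NONE)[0],key=cv2.contourArea)
ValueError: max() iterable argument is empty
```

The arm covers the spoons in the top view here, so I carry on with the earlier measurement.

Call:
carry_out(motion=[[0,0,0.17,-28,14,10,1],[0,0,0.34,-56,29,20,1],[0,0,0.51,-84,43,30,1],[0,0,0.68,-112,57,40,1],[0,0,0.848,-140,72,58,1]])

```text
clock: 7.12
position: [565.1, 274.8, 100.5]
ee_rot: [0.022, 1.0, 0.0, 0.001]
contact_force: [0.5, -0.2, -0.4]
gripper_width: 85.4
grasp_force: 0.0
```

Call:
carry_out(motion=[[0,0,0,0,0,0,0],[0,0,0,0,0,0,0]])

```text
clock: 7.38
position: [564.3, 273.5, 100.3]
ee_rot: [0.019, 1.0, -0.0, 0.001]
contact_force: [-0.3, 0.1, -0.1]
gripper_width: 51.7
grasp_force: 0.0
```

```bash
python3 - <<'E'
from h import *
f=go((565.7,274.6,32),87.4)
s=get_image("scene")
print([proj(s,p) for p in ((565.7,274.6,38),(518.1,11.6,92))])
cv2.imwrite("pics/p4.png",cv2.resize(s["color"][130:380,190:430],None,fx=2.4,fy=2.4,interpolation=cv2.INTER_CUBIC))
E
```

```text
turn [-0.     0.001  0.007] shift [-1.3  1.2 68.4]
[array([336.4980963 , 312.84136051]), array([288.19425392, 211.25661236])]
```

View pics/p4.png

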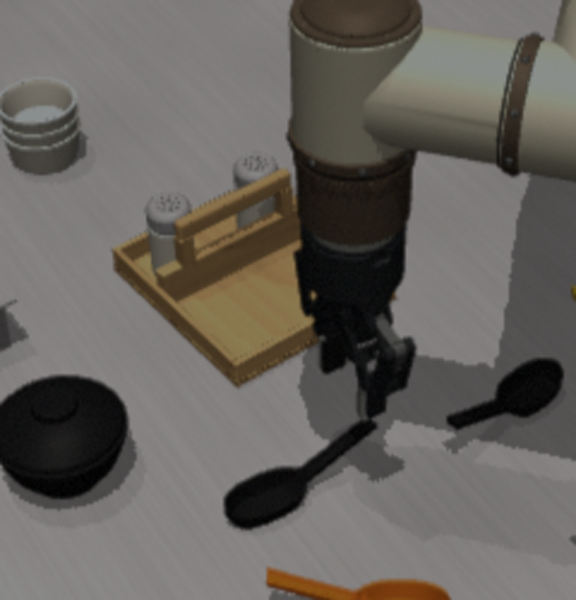

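Both shakers stand in the narrow well, at crop (168,235) and (255,185). The fingers are above the handle of the first spoon at (360,435). Descend and close.

Call:
carry_out(motion=[[0,0,0,-1,1,35,0],[0,0,0,-1,1,60,0],[0,0,0,-1,1,68,0],[0,0,0,-1,1,68,0],[0,0,0,-1,1,68,-1]])

```text
clock: 8.05
position: [566.6, 275.6, 34.0]
ee_rot: [0.02, 1.0, 0.001, 0.002]
contact_force: [-0.3, 0.9, -0.1]
gripper_width: 25.7
grasp_force: 0.0
```

Call:
carry_out(motion=[[0,0,0,0,0,0,-1],[0,0,0,0,0,0,-1],[0,0,0,0,0,0,-1]])

```text
clock: 8.43
position: [566.1, 275.7, 33.4]
ee_rot: [0.02, 1.0, 0.001, 0.002]
contact_force: [-0.3, 1.3, 3.0]
gripper_width: 11.6
grasp_force: 58.7
```

Call:
carry_out(motion=[[0,0,0,0,0,-35,-1],[0,0,0,0,0,-65,-1],[0,0,0,0,0,-65,-1]])

```text
clock: 8.8
position: [566.9, 276.2, 100.0]
ee_rot: [0.02, 1.0, 0.002, 0.003]
contact_force: [0.8, 1.0, -0.5]
gripper_width: 11.6
grasp_force: 58.7
```

```bash
python3 - <<'E'
from h import *
f=go((*cw(-48,89),98),95.03)
E
```

```text
turn [ 0.003  0.006 -0.128] shift [  97.1 -184.2    0.7]
```

Call:
carry_out(motion=[[0,0,0,25,-46,0,-1],[0,0,-0.06,49,-92,0,-1],[0,0,-0.128,73,-138,0,-1],[0.003,0.006,-0.128,97,-184,0,-1],[0.003,0.006,-0.128,97,-184,0,-1]])

```text
clock: 9.43
position: [457.9, 92.1, 96.0]
ee_rot: [-0.042, 0.999, -0.002, -0.005]
contact_force: [0.8, 1.4, -0.4]
gripper_width: 11.5
grasp_force: 58.7
```

```bash
python3 - <<'E'
from h import *
f=go((*cw(-48,89),45),95.03)
E
```

```text
turn [-0.004 -0.009 -0.004] shift [-5.4  3.7 50.9]
```

Call:
carry_out(motion=[[-0.004,-0.009,-0.004,-5,4,20,-1],[-0.004,-0.009,-0.004,-5,4,40,-1],[-0.004,-0.009,-0.004,-5,4,47,-1],[-0.004,-0.009,-0.004,-5,4,47,-1]])

```text
clock: 9.93
position: [465.7, 99.8, 49.6]
ee_rot: [-0.046, 0.999, 0.0, 0.002]
contact_force: [1.0, -0.1, -1.0]
gripper_width: 11.7
grasp_force: 58.7
```

```bash
python3 - <<'E'
from h import *
f=go((*cw(-48,89),39),95.03)
s=get_image("scene");d=get_image("top")
o=np.zeros((480,790,3),np.uint8)
o[:480,:480]=cv2.resize(s["color"][170:330,220:380],None,fx=3,fy=3,interpolation=cv2.INTER_CUBIC)
o[:330,482:788]=cv2.resize(d["color"][180:290,300:402],None,fx=3,fy=3,interpolation=cv2.INTER_CUBIC)
cv2.imwrite("pics/p5.png",o)
E
```

```text
turn [0.001 0.003 0.004] shift [ 3.6 -3.4 10.6]
```

View pics/p5.png

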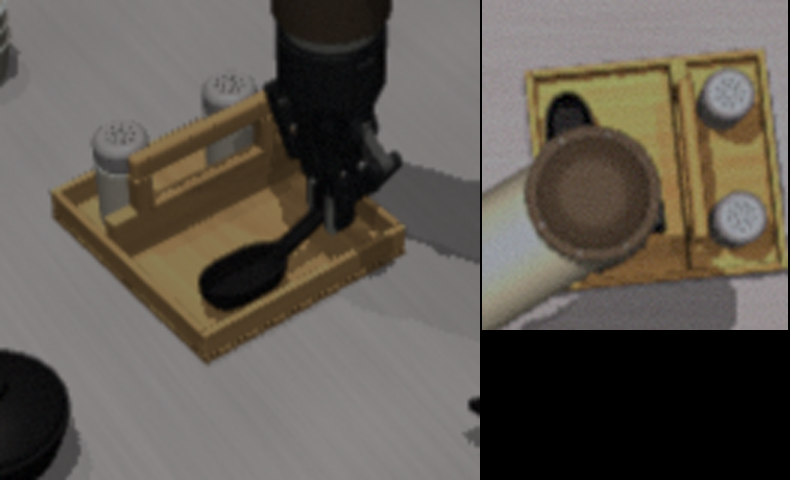

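The spoon is inside the wide well along its outer side, just above the floor. Both shakers are upright. Finish lowering.

Call:
carry_out(motion=[[0,0,0,2,-2,5,-1],[0,0,0,2,-2,8,-1],[0,0,0,2,-2,8,-1]])

```text
clock: 10.4
position: [463.9, 97.3, 42.1]
ee_rot: [-0.046, 0.999, 0.001, 0.002]
contact_force: [-0.1, 0.4, -0.2]
gripper_width: 12.1
grasp_force: 58.7
```

Call:
carry_out(motion=[[0,0,0,0,0,3,-1],[0,0,0,0,0,3,-1]])

```text
clock: 10.65
position: [464.2, 97.5, 39.4]
ee_rot: [-0.046, 0.999, 0.001, 0.003]
contact_force: [-1.5, 0.9, 2.8]
gripper_width: 11.8
grasp_force: 59.0
```

Call:
carry_out(motion=[[0,0,0,0,0,0,-0.5],[0,0,0,0,0,0,-0.5],[0,0,0,0,0,-20,-0.5],[0,0,0,0,0,-60,-0.4],[0,0,0,0,0,-90,0]])

```text
clock: 11.28
position: [463.8, 97.4, 130.5]
ee_rot: [-0.046, 0.999, 0.001, 0.003]
contact_force: [0.8, -0.3, 0.1]
gripper_width: 42.1
grasp_force: 0.0
```

```bash
python3 - <<'E'
from h import *
f=go((471.6,307.6,100),102.3)
E
```

```text
turn [ 0.001  0.006 -0.123] shift [-26.9 208.6  31. ]
```

Call:
carry_out(motion=[[0,0,0,-7,52,0,0],[0,0,-0.06,-13,104,10,0],[0,0,-0.12,-20,156,20,0],[0,0,-0.123,-27,209,31,0],[0,0,-0.123,-27,209,31,0]])

```text
clock: 11.9
position: [471.3, 311.0, 97.4]
ee_rot: [-0.109, 0.994, 0.0, 0.002]
contact_force: [-0.5, -0.3, 0.8]
gripper_width: 42.5
grasp_force: 0.0
```

```bash
python3 - <<'E'
from h import *
f=go((471.6,307.6,33),102.3)
E
```

```text
turn [0.    0.005 0.004] shift [ 0.7 -3.4 64.4]
```

Call:
carry_out(motion=[[0,0,0,0,-2,35,0.2],[0,0,0,0,-2,55,0.2],[0,0,0,0,-2,64,0.2],[0,0,0,0,-2,64,0.2]])

```text
clock: 12.4
position: [472.2, 305.5, 34.5]
ee_rot: [-0.107, 0.994, 0.0, 0.002]
contact_force: [0.6, 0.4, 0.3]
gripper_width: 51.4
grasp_force: 0.0
```

```bash
python3 - <<'E'
from h import *
f=go((471.6,307.6,33),102.3)
s=get_image("scene")
cv2.imwrite("pics/p6.png",cv2.resize(s["color"][170:350,230:470],None,fx=3,fy=3,interpolation=cv2.INTER_CUBIC))
E
```

```text
turn [ 0.     0.004 -0.   ] shift [0.1 2.2 1.5]
```

View pics/p6.png

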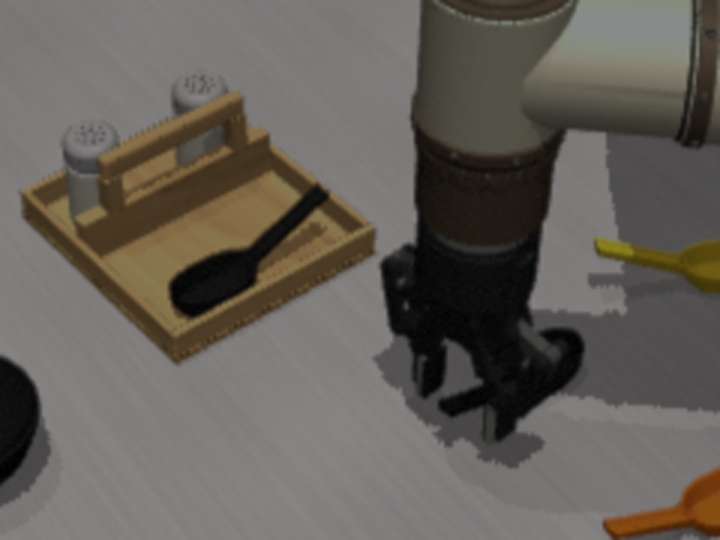

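The first spoon lies in the wide well and both shakers are upright. The fingers straddle the second spoon's handle at crop (460,400). Close and lift.

Call:
carry_out(motion=[[0,0,0,0,2,1,-1],[0,0,0,0,2,1,-1],[0,0,0,0,2,1,-1],[0,0,0,0,2,1,-1],[0,0,0,0,2,1,-1]])

```text
clock: 13.08
position: [472.2, 308.5, 34.1]
ee_rot: [-0.107, 0.994, 0.001, 0.003]
contact_force: [0.2, 0.2, 2.5]
gripper_width: 11.4
grasp_force: 59.3
```

Call:
carry_out(motion=[[0,0,0,0,0,-40,-1],[0,0,0,0,0,-90,-1],[0,0,0,0,0,-110,-1],[0,0,0,0,0,-110,-1]])

```text
clock: 13.58
position: [471.6, 308.3, 145.0]
ee_rot: [-0.107, 0.994, 0.002, 0.004]
contact_force: [-0.2, -0.1, -1.1]
gripper_width: 11.6
grasp_force: 59.1
```

```bash
python3 - <<'E'
from h import *
f=go((*cw(48,42),142),95.03)
E
```

```text
turn [0.003 0.007 0.127] shift [ -35.1 -264.2    2.5]
```

Call:
carry_out(motion=[[0,0,0,-7,-53,0,-1],[0,0,0.04,-14,-106,0,-1],[0,0,0.08,-21,-159,0,-1],[0,0,0.127,-28,-212,0,-1],[0.003,0.007,0.127,-35,-264,2,-1]])

```text
clock: 14.2
position: [561.0, 55.4, 139.6]
ee_rot: [-0.044, 0.999, -0.001, -0.003]
contact_force: [0.5, 1.0, -1.2]
gripper_width: 12.0
grasp_force: 59.1
```

Call:
carry_out(motion=[[0,0,0,0,0,0,-1],[0,0,0,0,0,0,-1]])

```text
clock: 14.45
position: [560.8, 57.0, 139.9]
ee_rot: [-0.043, 0.999, -0.001, -0.003]
contact_force: [0.5, 0.4, -0.9]
gripper_width: 11.7
grasp_force: 59.1
```

```bash
python3 - <<'E'
from h import *
f=go((*cw(48,42),70),95.03)
E
```

```text
turn [-0.003 -0.005 -0.001] shift [-1.8  0.7 69.9]
```

Call:
carry_out(motion=[[-0.003,-0.005,0,-2,1,30,-1],[-0.003,-0.005,0,-2,1,60,-1],[-0.003,-0.005,0,-2,1,85,-1],[-0.003,-0.005,0,-2,1,85,-1]])

```text
clock: 14.95
position: [562.3, 60.2, 54.8]
ee_rot: [-0.045, 0.999, 0.0, 0.0]
contact_force: [-0.7, 1.7, 0.0]
gripper_width: 11.4
grasp_force: 71.8
```

```bash
python3 - <<'E'
from h import *
f=go((*cw(48,42),40),95.03)
s=get_image("scene");d=get_image("top")
o=np.zeros((480,790,3),np.uint8)
o[:480,:480]=cv2.resize(s["color"][170:330,220:380],None,fx=3,fy=3,interpolation=cv2.INTER_CUBIC)
o[:330,482:788]=cv2.resize(d["color"][180:290,300:402],None,fx=3,fy=3,interpolation=cv2.INTER_CUBIC)
cv2.imwrite("pics/p7.png",o)
E
```

```text
turn [0.001 0.    0.003] shift [ 0.3 -2.6 14.8]
```

View pics/p7.png

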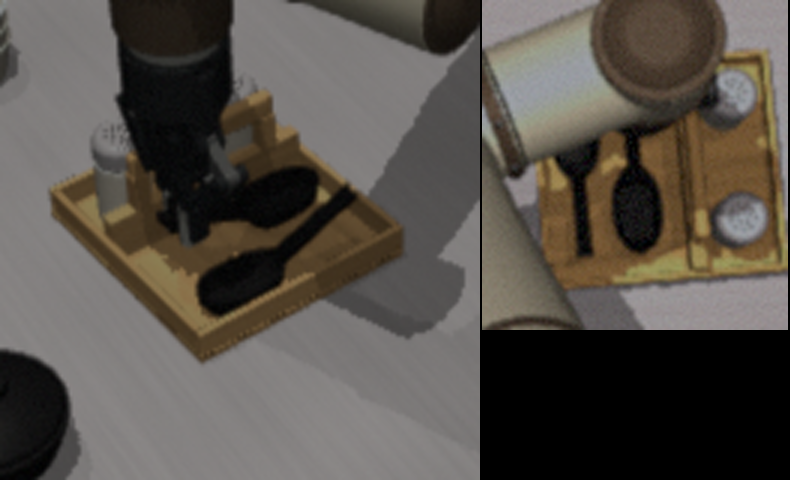

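Both spoons are in the wide well. The pad force rose to 72 N, so the finger linkage is probably brushing the bar. I shift 4 mm away from it before the last few millimetres.

Call:
carry_out(motion=[[0,0,0,0,4,0,-1],[0,0,0,0,4,0,-1]])

```text
clock: 15.3
position: [563.2, 62.8, 57.0]
ee_rot: [-0.044, 0.999, 0.001, 0.002]
contact_force: [-0.9, -0.6, -0.8]
gripper_width: 11.5
grasp_force: 71.8
```

Call:
carry_out(motion=[[0,0,0,0,0,7,-1],[0,0,0,0,0,13,-1],[0,0,0,0,0,13,-1]])

```text
clock: 15.68
position: [566.1, 64.5, 45.2]
ee_rot: [-0.045, 0.999, 0.002, 0.005]
contact_force: [1.6, 5.3, 2.6]
gripper_width: 11.4
grasp_force: 71.9
```

Call:
carry_out(motion=[[0,0,0,0,4,0,-1],[0,0,0,0,4,0,-1]])

```text
clock: 15.92
position: [562.1, 66.1, 43.1]
ee_rot: [-0.044, 0.999, 0.0, 0.001]
contact_force: [-0.5, 0.4, -0.2]
gripper_width: 11.3
grasp_force: 71.8
```

Free again. Lower the last 3 mm.

Call:
carry_out(motion=[[0,0,0,0,1,3,-1],[0,0,0,0,1,3,-1]])

```text
clock: 16.18
position: [562.7, 67.4, 40.3]
ee_rot: [-0.044, 0.999, 0.001, 0.001]
contact_force: [-0.6, 2.3, 0.3]
gripper_width: 11.2
grasp_force: 72.0
```

Call:
carry_out(motion=[[0,0,0,0,1,0,-0.55],[0,0,0,0,1,0,-0.55],[0,0,0,0,1,-15,-0.55],[0,0,0,0,1,-55,-0.55],[0,0,0,0,1,-100,-0.4]])

```text
clock: 16.8
position: [561.8, 67.6, 141.9]
ee_rot: [-0.044, 0.999, 0.0, 0.001]
contact_force: [0.5, 1.0, 0.1]
gripper_width: 25.4
grasp_force: 0.0
```

Call:
carry_out(motion=[[0,0,0,-60,0,0,-0.4],[0,0,0,-120,0,0,-0.4],[0,0,0,-150,0,0,-0.4]])

```text
clock: 17.18
position: [713.9, 80.9, 141.8]
ee_rot: [-0.043, 0.999, 0.001, 0.002]
contact_force: [0.2, 0.2, 0.3]
gripper_width: 25.5
grasp_force: 0.0
```

```bash
python3 - <<'E'
from h import *
s=get_image("scene");d=get_image("top")
print(caddy(d)[:3])
o=np.zeros((480,790,3),np.uint8)
o[:480,:480]=cv2.resize(s["color"][170:330,220:380],None,fx=3,fy=3,interpolation=cv2.INTER_CUBIC)
o[:330,482:788]=cv2.resize(d["color"][180:290,300:402],None,fx=3,fy=3,interpolation=cv2.INTER_CUBIC)
cv2.imwrite("pics/p8.png",o)
E
```

```text
(array([516.9711856 ,  32.96559531]), np.float64(3.510787104733223), [np.float64(200.1673555018061), np.float64(184.07963812805232)])
```

View pics/p8.png

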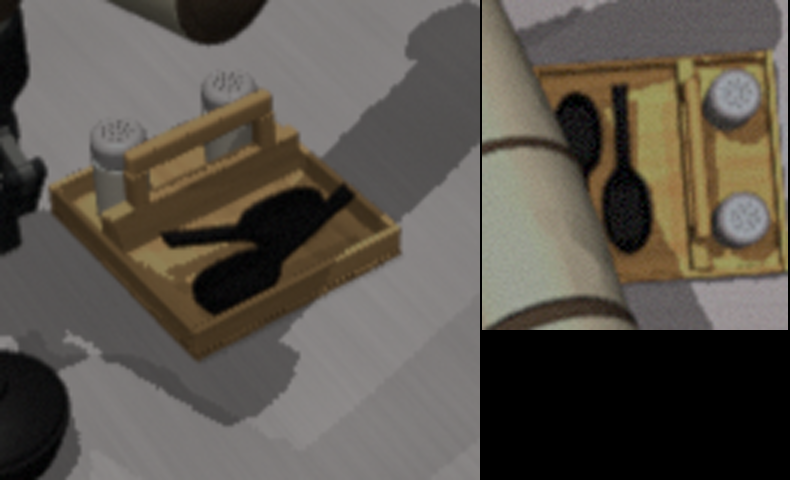

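All four items are in place: the spoons lie side by side and both shakers stand. The caddy has shifted about 3.5 mm in −y, to yaw 3.5°. I re-aim at the bar from that.

```bash
python3 - <<'E'
from h import *
f=go((518.5,8.0,140),93.5)
E
```

```text
turn [0.001 0.004 0.026] shift [ 2.011e+02 -5.570e+01 -1.000e-01]
```

Call:
carry_out(motion=[[0,0,0,50,-14,0,0.2],[0,0,0,100,-28,0,0.2],[0,0,0.026,150,-42,0,0.2],[0,0.004,0.026,201,-56,0,0.2],[0,0.004,0.026,201,-56,0,0.2]])

```text
clock: 17.9
position: [511.6, 6.1, 141.1]
ee_rot: [-0.03, 1.0, 0.0, -0.002]
contact_force: [1.3, 0.8, -0.2]
gripper_width: 51.5
grasp_force: 0.0
```

```bash
python3 - <<'E'
from h import *
f=go((518.5,8.0,77),93.5)
d=get_image("top");print(caddy(d)[:3])
E
```

```text
turn [ 0.001 -0.004 -0.001] shift [-7.3  1.4 64.1]
(array([577.28728514, -51.47027026]), np.float64(-0.7338725362695028), [np.float64(115.7240922909863), np.float64(116.36417908714493)])
```

Call:
carry_out(motion=[[0,0,0,-6,1,20,0.2],[0,0,0,-6,1,45,0.2],[0,0,0,-6,1,63,0.2],[0,0,0,-6,1,63,0.2]])

```text
clock: 18.45
position: [522.3, 9.4, 76.5]
ee_rot: [-0.031, 1.0, 0.0, -0.002]
contact_force: [0.2, -0.2, 0.2]
gripper_width: 51.1
grasp_force: 0.0
```

```bash
python3 - <<'E'
from h import *
f=go((518.5,8.0,77),93.5)
s=get_image("scene")
cv2.imwrite("pics/p9.png",cv2.resize(s["color"][150:310,220:380],None,fx=3,fy=3,interpolation=cv2.INTER_CUBIC))
E
```

```text
turn [ 0.    -0.003  0.001] shift [ 3.9 -1.2 -0.5]
```

View pics/p9.png

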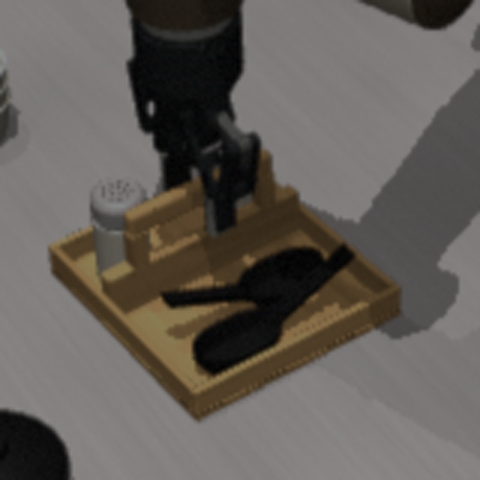

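The fingers straddle the middle of the bar. Shaker A and the spoons are clear, and shaker B is hidden behind the gripper. Close, then lift slowly.

Call:
carry_out(motion=[[0,0,0,0,-1,0,-1],[0,0,0,0,-1,0,-1],[0,0,0,0,-1,0,-1],[0,0,0,0,-1,0,-1],[0,0,0,0,-1,0,-1]])

```text
clock: 19.12
position: [523.0, 8.6, 78.4]
ee_rot: [-0.031, 1.0, 0.001, 0.0]
contact_force: [-1.4, 0.2, 5.4]
gripper_width: 11.0
grasp_force: 60.2
```

Call:
carry_out(motion=[[0,0,0,0,0,-4,-1],[0,0,0,0,0,-10,-1],[0,0,0,0,0,-18,-1],[0,0,0,0,0,-28,-1],[0,0,0,0,0,-40,-1]])

```text
clock: 19.75
position: [522.3, 8.3, 118.0]
ee_rot: [-0.031, 1.0, 0.0, -0.001]
contact_force: [0.5, -0.1, -6.9]
gripper_width: 11.3
grasp_force: 58.4
```

Call:
carry_out(motion=[[0,0,0,0,0,-14,-1],[0,0,0,0,0,-28,-1],[0,0,0,0,0,-42,-1],[0,0,0,0,0,-54,-1],[0,0,0,0,0,-62,-1]])

```text
clock: 20.38
position: [522.6, 8.4, 180.3]
ee_rot: [-0.031, 1.0, 0.001, -0.0]
contact_force: [0.1, 0.2, -6.9]
gripper_width: 11.0
grasp_force: 58.4
```

Call:
carry_out(motion=[[0,0,0,0,0,0,-1],[0,0,0,0,0,0,-1],[0,0,0,0,0,0,-1],[0,0,0,0,0,0,-1],[0,0,0,0,0,0,-1]])

```text
clock: 21.0
position: [522.5, 8.3, 179.2]
ee_rot: [-0.031, 1.0, 0.0, -0.001]
contact_force: [-0.6, -0.5, -7.4]
gripper_width: 11.3
grasp_force: 58.4
```

```bash
python3 - <<'E'
from h import *
s=get_image("scene")
cv2.imwrite("pics/p10.png",cv2.resize(s["color"][100:300,200:400],None,fx=2.9,fy=2.9,interpolation=cv2.INTER_CUBIC))
E
```

```text
(no output)
```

View pics/p10.png

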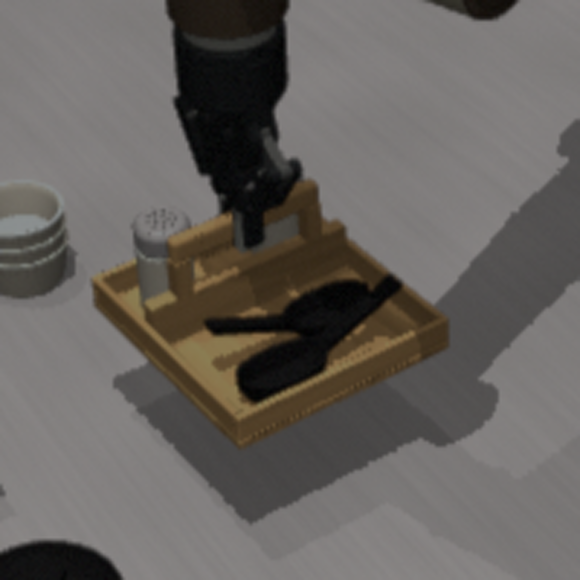

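The caddy hangs level about 10 cm up. The spoons are in the wide well, shaker A is upright, and shaker B shows white through the hand hole. Handing in.

```bash
python3 -c "
from bench import *
print(job_done())"
```

```text
the job is handed in; nothing more can be done
None
```

The job is handed in: the arm is holding the caddy by its grip bar, steady and level about 10 cm above the counter, with both spoons and both shakers inside (shaker B was mostly hidden by the gripper in the last picture), and no verdict was returned.

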